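# Load, dock, bolt and test a carrier tray of displays

### The arm

A 6-joint arm with a two-finger parallel gripper is mounted at the origin on the work surface. World frame = base frame: x ahead of the robot, y to its left, z up, the work surface at z = 0. Lengths are in m, angles in rad, forces in N, time in s.
With the tool pointing down it reaches from about 0.35 to 0.875 m from the base axis. Payload 15.5 kg.
Tool frame: the origin (TCP) lies where the fingers leave the gripper's body, on its centre line; the fingertips stand 73 mm ahead of it and the grasp point (between the pads) lies 54 mm ahead of it (manip.hold_point_z is the distance from the TCP to the grasp point, in m); z points along the fingers, y is the line along which they close (so a half turn about z gives the same grasp; the last joint's range is limited). The gripper opens to 85 mm and grips with 20 to 120 N. Pads are 22 mm wide; open, the fingers measure 114 mm over their backs; the gripper's body (76 mm by 85 mm) begins 54 mm behind the grasp point. The pads swing forward as they close: fully open they stand 13 mm farther back than shut.
Start: joints at [-1.292, 0.494, 1.345, -0, 1.302, -0.096], TCP at [0.229, -0.582, 0.304] pointing down, gripper open.
Joint ranges: [-2.91, 2.91], [-0.82, 2.16], [0.22, 2.67], [-1.22, 4.37], [0.12, 2.79], [-3.08, 3.08]. Speed limits (rad/s): [1.89, 1.89, 2.57, 3.01, 3.01, 3.01].

### API

Orientations are given as a rotation vector (axis times angle).
In Python, from cell import manip gives the robot as it stands.
- The arm moves only by the tool step_arm, never from a script. Its argument "plan" is a list of rows, each a list of 7 numbers: the opening, from 0 (shut) to 1 (fully open), then the shift along the world's x, y, z in units of 30 mm (1.0 is 30 mm), then the turn, a rotation vector about the world's x, y, z in units of 6 degrees (1.0 is 6 degrees). A call has exactly 8 rows; each row shifts and turns the commanded pose from where the row before left it; what a row does not reach is not made up. A row lasts 1/10 s, in which the tool goes at most 50 mm and 8.59 degrees, less where a joint would pass 70% of its speed; a pose out of reach is approached as far as the arm can. A call is refused whole if a number of a shift passes 1 or a number of a turn 1, either way. A call with a gripper value outside its range is refused whole. The fingers move at their own pace and stop on an object; "force" is the grip in N (left out, the last holds). Time passes only in rows, so rows that do not move let the fingers close, or fill a call up. It gives the time, the measured TCP pose, the force, the opening and the grip force at its end, in the units of the state.
- manip.get_obs(): the state, without advancing time (a new reading comes with each control period).
- manip.read_camera(name): name is "side" or "top"; returns the picture (480x640x3 uint8, red, green, blue); there is no depth.
- manip.get_calibration(name): a dict with "intrinsics" (3x3 intrinsics, pixels), "world_to_cam" (4x4, takes a point from world to camera coordinates). Camera axes: x right, y up, looking along -z (the intrinsics and any distortion apply to the point x, -y, -z); pixel columns grow to the right and rows downward; lengths in m; the calibration is good to about 2 mm. A picture is of the moment at which its call begins. get_calibration takes no time and is no camera call.
- manip.hand_in(): hands the job in; it is judged then, once.
The state is a dict: "clock": time; "q": joint angles; "qvel": joint speeds; "joint_efforts": joint torques, N m; "eef_pos": TCP position; "orientation": TCP orientation; "contact_force": force on the tool from outside, world axes, zero at the start; "torque": the same for the moment, N m; "opening": opening from 0.0 (shut) to 1.0 (fully open); "grasp_force": force on a finger pad.
Only numpy, scipy, OpenCV 4.12 (cv2) and the standard library are available. Lean on these libraries where they do the work, as an engineer would, in place of code of your own. Each camera call takes 0.05 s, during which the arm holds its last target. There are 200 camera calls.

### The job

Put every display module from the green mat into a pocket of the black carrier tray, one to a pocket, lying flat with the glass up, and then slide the loaded tray into the test dock until it is fully home. Then push the dock's bolt all the way across so that its tip is fully through the keeper on the tray, and only after that hold the dock's test button fully down for a good three seconds and let it come up again. Leave the other things on the bench where they are, and the modules in their pockets at the end.

Things in the scene. Friction and masses are not known exactly. Their poses are not given: they have to be found in the camera images.
- module0: display module: flat rectangular block with a black glass face and a copper strip at one end, 30 mm (its x) by 44 mm (its y) by 12 mm thick, 35 g; origin at the centre of its underside, z up; grip it across its 30 mm width. It starts on the green mat (top 2 mm above the bench); either end may point either way in a pocket. Reads None when absent
- module1: display module: flat rectangular block with a black glass face and a copper strip at one end, 30 mm (its x) by 44 mm (its y) by 12 mm thick, 35 g; origin at the centre of its underside, z up; grip it across its 30 mm width. It starts on the green mat (top 2 mm above the bench); either end may point either way in a pocket. Reads None when absent
- module2: display module: flat rectangular block with a black glass face and a copper strip at one end, 30 mm (its x) by 44 mm (its y) by 12 mm thick, 35 g; origin at the centre of its underside, z up; grip it across its 30 mm width. It starts on the green mat (top 2 mm above the bench); either end may point either way in a pocket. Reads None when absent
- module3: display module: flat rectangular block with a black glass face and a copper strip at one end, 30 mm (its x) by 44 mm (its y) by 12 mm thick, 35 g; origin at the centre of its underside, z up; grip it across its 30 mm width. It starts on the green mat (top 2 mm above the bench); either end may point either way in a pocket. Reads None when absent
- module4: display module: flat rectangular block with a black glass face and a copper strip at one end, 30 mm (its x) by 44 mm (its y) by 12 mm thick, 35 g; origin at the centre of its underside, z up; grip it across its 30 mm width. It starts on the green mat (top 2 mm above the bench); either end may point either way in a pocket. Reads None when absent
- module5: display module: flat rectangular block with a black glass face and a copper strip at one end, 30 mm (its x) by 44 mm (its y) by 12 mm thick, 35 g; origin at the centre of its underside, z up; grip it across its 30 mm width. It starts on the green mat (top 2 mm above the bench); either end may point either way in a pocket. Reads None when absent
- tray: loose black carrier tray, 0.4 kg, sliding flat on the bench; origin on its underside (bench level) at the centre of the pocket field; x runs from -94 to +72 mm, y from -133 to +87 mm; its +y edge goes first into the dock. Six pockets: see point pocket_field. An upright grey handle blade crosses its -y end: see point handle
- pocket_field (a point): middle of the tray's pocket field, at tray (0, 0, 4) mm, axes as the tray's. Pocket floors, each 36 mm (x) by 50 mm (y), 4 mm above the tray's underside and 4 mm below the flat lands and ribs round them (8 mm up), centred at tray x = -30 or +30 mm and y = -56, 0 or +56 mm: six pockets, any will do
- handle (a point): middle of the top edge of the tray's handle blade, at tray (0, -115, 45) mm; the blade is 70 mm long (tray x), 12 mm thick (tray y) and stands 37 mm clear above the tray; grip it across its thickness from above
- keeper (a point): centre of the opening of the steel keeper, a small bridge on the tray's -x edge at tray (-86, 28, 19) mm; the opening is 18 mm wide (tray y), from 8 to 29 mm high, and the keeper is 12 mm deep along tray x (-92 to -80 mm)
- dock: test dock, fixed to the bench: two low rails (12 mm high) form a channel 172 mm wide (dock x -97 to +75 mm) with a flared mouth at dock y = -130 mm; a white head 55 mm high (dock y 0 to 85 mm, x -110 to +90 mm) stands at its end. Origin at bench level on the head's front face; the tray slides in along dock +y, axes parallel to the dock's
- dock_home (a point): where the tray's origin lies when the tray is fully home against the dock's head: dock (0, -87, 0) mm, with 3 mm of play either way along dock x
- bolt (a joint): sliding bolt on the dock's -x side, lying along dock x at dock y = -59 mm, 19 mm above the bench: m, 0 drawn back, 0.034 fully across (tip moved towards dock +x); stiff (about 2.5 N), stays where it is left
- bolt_tip (a point): front end of the bolt rod (10 mm diameter); at joint 0 it lies at dock (-104, -59, 19) mm, clear of the tray; with the tray home it passes through the keeper
- bolt_knob (a point): top of the bolt's upright knob, a pin 11 mm in diameter, 46 mm behind the tip; the top is 59 mm above the bench and the pin stands 35 mm clear above the rod (rod top 24 mm). The rod runs 40 mm on behind the knob, held by a bracket 29 mm high, 22 mm behind the knob when drawn back
- test_button (a joint): spring push button on top of the dock's head: m, 0 up, 0.006 fully down (about 5 N); comes up by itself
- test_button_top (a point): centre of the button's top face (28 mm diameter), which faces up
- tweezers: bystander, not part of the job: steel tweezers, 120 mm long; origin at its underside
- tape_roll: bystander, not part of the job: roll of clear tape lying flat, 72 mm across, 19 mm high; origin at its underside
- cleaner: bystander, not part of the job: white bottle, 48 mm across, 100 mm high; origin at its underside
- jar: bystander, not part of the job: amber glass jar, 60 mm across, 60 mm high; origin at its underside
- screwdriver: bystander, not part of the job: screwdriver, 160 mm long; origin at its underside
- meter: bystander, not part of the job: hand-held meter lying on its back, 75 by 150 mm, 40 mm high; origin at its underside
Things that resemble listed ones, but are neither listed nor needed, are in the scene too. What is shaped like the module2 but purple or red is not meant.

How it is judged:
On the way, in this order (a step that is already met when the one before it is completed fails the run):
1. every module lies flat in a pocket of the tray (z of module0 in the frame of tray between 0.001 and 0.0065 m and angle between each of module0, module1, module2, module3, module4, module5's own z axis and vertical below 0.08 rad and x of module0 in the frame of tray between -0.06 and 0.06 m and y of module0 in the frame of tray between -0.09 and 0.09 m and z of module1 in the frame of tray between 0.001 and 0.0065 m and x of module1 in the frame of tray between -0.06 and 0.06 m and y of module1 in the frame of tray between -0.09 and 0.09 m and z of module2 in the frame of tray between 0.001 and 0.0065 m and x of module2 in the frame of tray between -0.06 and 0.06 m and y of module2 in the frame of tray between -0.09 and 0.09 m and z of module3 in the frame of tray between 0.001 and 0.0065 m and x of module3 in the frame of tray between -0.06 and 0.06 m and y of module3 in the frame of tray between -0.09 and 0.09 m and z of module4 in the frame of tray between 0.001 and 0.0065 m and x of module4 in the frame of tray between -0.06 and 0.06 m and y of module4 in the frame of tray between -0.09 and 0.09 m and z of module5 in the frame of tray between 0.001 and 0.0065 m and x of module5 in the frame of tray between -0.06 and 0.06 m and y of module5 in the frame of tray between -0.09 and 0.09 m), for 0.2 s.
2. the tray is fully home in the dock (y of tray in the frame of dock above -0.094 m and x of tray in the frame of dock between -0.007 and 0.007 m and z of tray in the frame of dock below 0.006 m and angle between the y axis of tray and the y axis of dock, either way round below 0.06 rad), for 0.2 s.
3. the bolt is fully across, its tip through the tray's keeper (all of step 2 and value of joint bolt above 0.03 m and x of bolt_tip in the frame of tray above -0.08 m and y of bolt_tip in the frame of tray between 0.018 and 0.038 m), for 0.2 s.
4. the test button is held fully down for three seconds (value of joint test_button above 0.0042 m), for 2.8 s.
5. the test button has come up again (value of joint test_button below 0.0015 m), for 0.2 s.
At the end, for the whole second after the job is handed in: every module lies flat on a pocket floor of the tray (within 2.5 mm of height, 0.08 rad), the tray is within 7 mm of the dock's stop and square to it (0.06 rad), the bolt is across (0.030 m or more) with its tip through the keeper, the button is up, and all is at rest (all of step 1 and all of step 3 and value of joint test_button below 0.0015 m and linear speed of each of tray, module0, module1, module2, module3, module4, module5 below 0.02 m/s); the robot touches nothing.
It fails at once if the test button is pressed while the bolt is not across (value of joint test_button above 0.003 m and value of joint bolt below 0.028 m).
It fails at once if another thing on the bench is moved by more than 3 cm (distance of any of tweezers, tape_roll, cleaner, jar, screwdriver, meter from where it was at the start of the episode above 0.03 m).
Of module0, module1, module2, module3, module4, module5 only 4 to 6 are there at a start; the rules pass over those that are not, and their reading is None.
At some moment in a run one of module0, module1, module2, module3, module4, module5 may be knocked a few centimetres aside while the robot is not near it.
Once in a run the grip may slacken for a moment while it holds something.
It also fails if it takes over 208 s, if anything falls off the work surface, if the arm or the gripper's body presses on something with over 40 N, if the wrist force passes 120 N, or if a joint passes its speed limit or range.

## Working session

There is one attempt and no reset: what is moved stays moved. The work goes in short steps, Python scripts to look and compute and a tool call to move; the robot and the scene stay as the last step left them, time stands still between calls to the robot, and variables do not carry over. Pictures are saved under pics/ and viewed, at most 16 in all, crops included, and the job is handed in when it is done.

Besides the shell and the picture viewer there is one more tool, called after "Request:" as name([rows], argument=value, ...), one row to a line, values as JSON. step_arm: Moves the arm, as the interface text tells. Its arguments: {"type":"object","properties":{"plan":{"type":"array","items":{"type":"array","items":{"type":"number"}}},"force":{"type":"number"}},"required":["plan"]}

```bash
mkdir -p pics; ls; python3 - <<'E'
from cell import manip
import cv2,numpy as np
for n in("top","side"):
    im=manip.read_camera(n); cv2.imwrite(f"pics/{n}0.png",im[...,::-1])
    c=manip.get_calibration(n); print(n,{k:np.round(v,4).tolist() for k,v in c.items()})
o=manip.get_obs();print(o)
E
```

```text
pics
top {'intrinsics': [[572.6208, 0.0, 319.2653], [0.0, 572.6208, 240.9306], [0.0, 0.0, 1.0]], 'world_to_cam': [[0.0247, -0.9996, -0.0158, -0.0742], [0.9906, 0.0224, 0.1351, -0.5616], [-0.1347, -0.019, 0.9907, -1.1927], [0.0, 0.0, 0.0, 1.0]]}
side {'intrinsics': [[493.6517, 0.0, 319.0406], [0.0, 493.6517, 240.1664], [0.0, 0.0, 1.0]], 'world_to_cam': [[0.9917, -0.127, -0.0191, -0.5508], [0.0839, 0.5274, 0.8454, -0.0636], [-0.0973, -0.84, 0.5337, -1.1731], [0.0, 0.0, 0.0, 1.0]]}
{'clock': 0.1, 'q': array([-1.29150151e+00,  4.94114281e-01,  1.34607366e+00, -1.47840912e-05,
        1.30250973e+00, -9.55060102e-02]), 'qvel': array([ 0.00046921, -0.00334976, -0.00126481, -0.00086979,  0.00064844,
       -0.00029675]), 'joint_efforts': array([-3.27987691e-04, -8.83588529e+01, -3.84562182e+01, -1.59079436e-04,
        5.28144985e-03, -3.87968510e-05]), 'eef_pos': array([ 0.22873115, -0.58137271,  0.30336253]), 'orientation': array([-3.08550829e+00, -5.85097144e-01,  1.81512904e-04]), 'contact_force': array([-0.09390513,  0.02199537,  0.70543622]), 'torque': array([0.00949496, 0.03670187, 0.03018313]), 'grasp_force': 0.0, 'opening': 1.002971482405829}
```

View pics/top0.png

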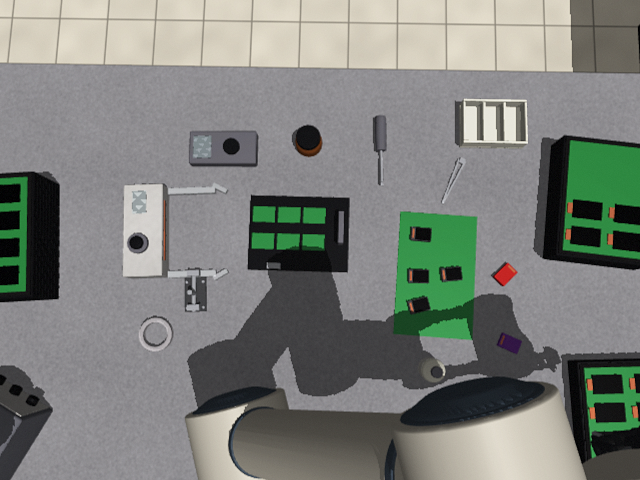

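View pics/side0.png

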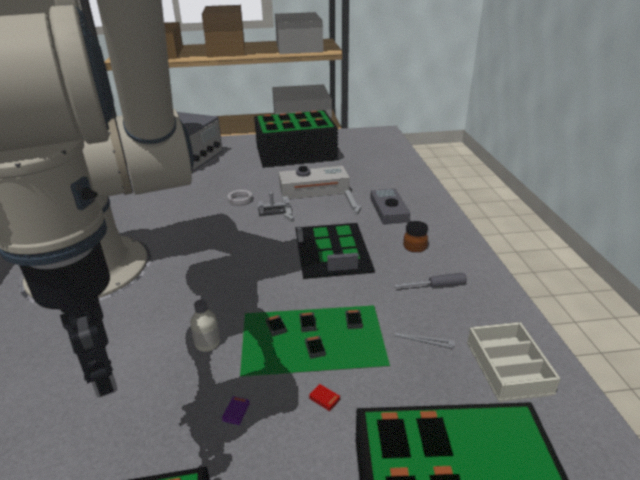

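The top view shows the dock head at (145,230), its bolt at (195,285), the tray at (300,233) with its handle at (341,226) and keeper at (274,266). Four black modules lie on the mat at (421,234), (418,275), (451,273) and (418,305). The red block (505,273) and purple block (509,343) are off the mat and excluded, and so are the blocks in the green-topped boxes, since the task means only those on the mat. I'll measure next and confirm in an enlarged crop.

```bash
cat > h.py <<'E'
from cell import manip
import cv2,numpy as np
_C={}
def cal(n):
    if n not in _C:
        c=manip.get_calibration(n); _C[n]=(np.array(c["intrinsics"]),np.array(c["world_to_cam"]))
    return _C[n]
def p2w(n,uv,z):
    K,T=cal(n); uv=np.atleast_2d(np.asarray(uv,float))
    d=np.c_[(uv[:,0]-K[0,2])/K[0,0],-(uv[:,1]-K[1,2])/K[1,1],-np.ones(len(uv))]
    R=T[:3,:3]; c=-R.T@T[:3,3]; d=d@R
    return c+d*((z-c[2])/d[:,2])[:,None]
def w2p(n,P):
    K,T=cal(n); P=np.atleast_2d(P)@T[:3,:3].T+T[:3,3]
    return np.c_[K[0,2]+K[0,0]*P[:,0]/-P[:,2],K[1,2]-K[1,1]*P[:,1]/-P[:,2]]
def cap(n,f=None):
    im=manip.read_camera(n)[...,::-1].copy()
    if f: cv2.imwrite(f"pics/{f}.png",im)
    return im
def green(im):
    h=cv2.cvtColor(im,cv2.COLOR_BGR2HSV); return cv2.inRange(h,(45,120,30),(80,255,255))
def rects(mask,n,z,amin,amax):
    out=[]
    for c in cv2.findContours(mask,cv2.RETR_CCOMP,cv2.CHAIN_APPROX_NONE)[0]:
        a=cv2.contourArea(c)
        if amin<a<amax:
            w=p2w(n,c[:,0],z)[:,:2]*1000
            (cx,cy),(w_,h_),an=cv2.minAreaRect(w.astype(np.float32))
            if w_>h_: an+=90; w_,h_=h_,w_     # an+90 = long axis dir
            out.append((c[:,0].mean(0).round(0),round(cx,1),round(cy,1),round(w_,1),round(h_,1),round((an+90)%180,1)))
    return out
E
cat > meas.py <<'E'
from h import *
import sys
def modules(im,n):
    g=green(im); lab,st=cv2.connectedComponentsWithStats(g)[1:3]
    i=1+np.argmax([s[4] if 385<s[0]+s[2]/2<490 or n=="side" else 0 for s in st[1:]]) if n=="top" else None
    mat=cv2.convexHull(np.argwhere(lab==i)[:,::-1].astype(np.int32))
    M=np.zeros(g.shape,np.uint8); cv2.fillConvexPoly(M,mat,255); M=cv2.erode(M,np.ones((5,5)))
    return cv2.bitwise_and(M,cv2.bitwise_not(g)),mat
if __name__=="__main__":
    im=cap("top","t_"+sys.argv[1])
    m,mat=modules(im,"top")
    for r in rects(m,"top",.014,60,2000): print("mod",r)
    g=green(im); g[:, :240]=0; g[:,345:]=0; g[:195]=0; g[275:]=0
    for r in rects(g,"top",.004,60,900): print("pocket",r)
E
python3 - <<'E'
from h import *
im=cv2.imread("pics/top0.png")
import meas
m,mat=meas.modules(im,"top")
for r in rects(m,"top",.014,60,3000): print("mod",r)
g=green(im); g[:, :240]=0; g[:,345:]=0; g[:195]=0; g[275:]=0
for r in rects(g,"top",.004,60,900): print("pocket",r)
a=cv2.resize(im[205:345,388:528],(600,600),interpolation=cv2.INTER_CUBIC)
cv2.imwrite("pics/c1.png",a)
b=cv2.resize(im[170:330,110:360],(800,512),interpolation=cv2.INTER_CUBIC)
cv2.imwrite("pics/c2.png",b)
E
```

```text
mod (array([418., 305.]), 432.2, -277.1, 30.8, 45.5, 104.1)
mod (array([418., 276.]), 495.7, -276.2, 28.2, 43.8, 91.3)
mod (array([451., 274.]), 501.6, -347.2, 30.5, 45.3, 96.6)
mod (array([420., 234.]), 586.8, -281.8, 30.8, 44.8, 84.6)
pocket (array([313., 242.]), 565.1, -46.5, 35.6, 48.7, 91.3)
pocket (array([288., 241.]), 566.1, 9.9, 35.7, 51.1, 91.3)
pocket (array([262., 240.]), 566.1, 66.1, 37.2, 51.6, 87.2)
pocket (array([314., 215.]), 625.7, -46.1, 36.1, 51.1, 91.3)
pocket (array([289., 214.]), 626.7, 9.6, 36.1, 51.3, 91.3)
pocket (array([264., 214.]), 625.5, 65.4, 36.2, 51.3, 91.2)
```

View pics/c1.png

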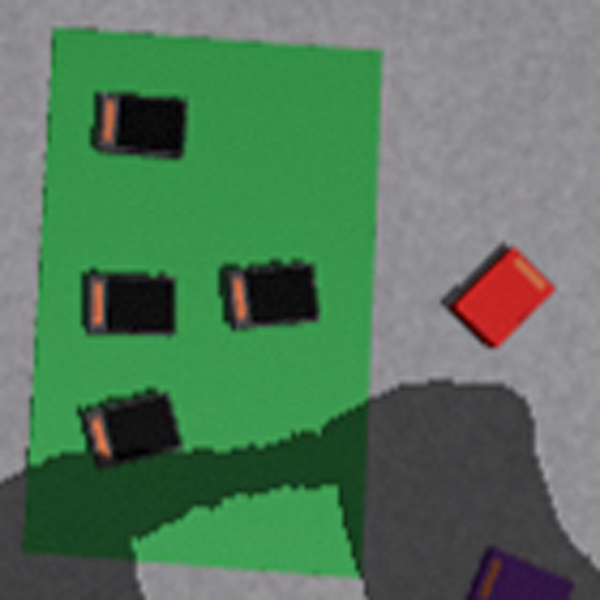

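View pics/c2.png

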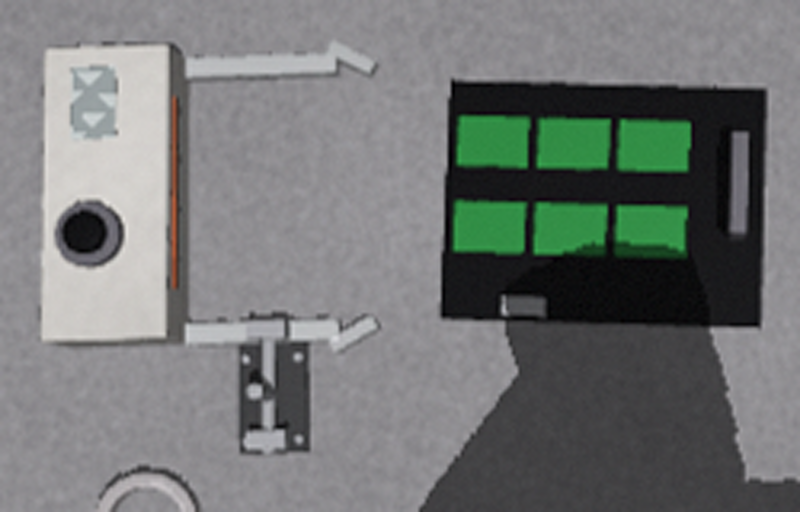

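The crop confirms four modules on the mat, each with a black face and a copper strip at its left end. The red and purple blocks lie off the mat. In the second crop the dock and its bolt are left of the tray, and the tray is already square to the dock with its +y edge towards it. First I move above the lowest module.

Request:
step_arm([
  [0.58, 0.42, 0.63, -0.32, 0, 0, 0.86],
  [0.58, 0.42, 0.63, -0.32, 0, 0, 0.86],
  [0.58, 0.42, 0.63, -0.32, 0, 0, 0.86],
  [0.58, 0.42, 0.63, -0.32, 0, 0, 0.86],
  [0.58, 0.42, 0.63, -0.32, 0, 0, 0.86],
  [0.58, 0.42, 0.63, -0.32, 0, 0, 0.86],
  [0.58, 0.42, 0.63, -0.32, 0, 0, 0.86],
  [0.58, 0.42, 0.63, -0.32, 0, 0, 0.86],
], force=40)

```text
clock: 0.9
eef_pos: [0.33, -0.4295, 0.2265]
orientation: [-2.679, -1.64, -0.0]
contact_force: [-0.1, -0.1, -0.6]
opening: 0.58
grasp_force: 0.0
```

Request:
step_arm([
  [0.58, 0.42, 0.63, -0.32, 0, 0, 0.86],
  [0.58, 0.42, 0.63, -0.32, 0, 0, 0.86],
  [0.58, 0.42, 0.63, -0.32, 0, 0, 0.86],
  [0.58, 0.42, 0.63, -0.32, 0, 0, 0.86],
  [0.58, 0.42, 0.63, -0.32, 0, 0, 0.86],
  [0.58, 0.42, 0.63, -0.32, 0, 0, 0.86],
  [0.58, 0.42, 0.63, -0.32, 0, 0, 0.86],
  [0.58, 0.42, 0.63, -0.32, 0, 0, 0.86],
])

```text
clock: 1.7
eef_pos: [0.4308, -0.2784, 0.1498]
orientation: [-1.929, -2.48, -0.0]
contact_force: [-0.1, -1.0, -0.3]
opening: 0.581
grasp_force: 0.0
```

Request:
step_arm([
  [0.58, 0.05, 0.04, -0.4, 0, 0, 0],
  [0.58, 0, 0, -0.5, 0, 0, 0],
  [0.58, 0, 0, -0.5, 0, 0, 0],
  [0.58, 0, 0, -0.5, 0, 0, 0],
  [0.58, 0, 0, -0.3, 0, 0, 0],
  [0.58, 0, 0, -0.09, 0, 0, 0],
  [0.58, 0, 0, 0, 0, 0, 0],
  [0.3, 0, 0, 0, 0, 0, 0],
])

```text
clock: 2.5
eef_pos: [0.4321, -0.2783, 0.082]
orientation: [1.933, 2.475, -0.0]
contact_force: [0.1, -0.6, -0.1]
opening: 0.421
grasp_force: 0.0
```

Request:
step_arm([
  [0.0, 0, 0, 0, 0, 0, 0],
  [0.0, 0, 0, 0, 0, 0, 0],
  [0.0, 0, 0, 0, 0, 0, 0],
  [0.0, 0, 0, 0, 0, 0, 0],
  [0.0, 0, 0, 0, 0, 0, 0],
  [0.0, 0, 0, 0, 0, 0, 0],
  [0.0, 0, 0, 0, 0, 0, 0],
  [0.0, 0, 0, 0, 0, 0, 0],
], force=60)

```text
clock: 3.3
eef_pos: [0.4321, -0.2782, 0.0825]
orientation: [1.933, 2.475, -0.0]
contact_force: [-2.2, 0.4, 8.0]
opening: 0.321
grasp_force: 58.6
```

Request:
step_arm([
  [0, 0, 0, 0.4, 0, 0, 0],
  [0, 0, 0, 1, 0, 0, 0],
  [0, 0.32, 0.55, 1, 0, 0, -0.17],
  [0, 0.32, 0.55, 0.1, 0, 0, -0.17],
  [0, 0.32, 0.55, 0, 0, 0, -0.17],
  [0, 0.32, 0.55, 0, 0, 0, -0.17],
  [0, 0.32, 0.55, 0, 0, 0, -0.17],
  [0, 0.32, 0.55, 0, 0, 0, -0.17],
])

```text
clock: 4.1
eef_pos: [0.49, -0.1783, 0.1578]
orientation: [2.063, 2.368, 0.0]
contact_force: [0.3, 0.1, -0.6]
opening: 0.32
grasp_force: 59.3
```

Request:
step_arm([
  [0, 0.32, 0.55, 0, 0, 0, -0.17],
  [0, 0.32, 0.55, 0, 0, 0, -0.17],
  [0, 0.32, 0.55, 0, 0, 0, -0.17],
  [0, 0.32, 0.55, 0, 0, 0, -0.17],
  [0, 0.32, 0.55, 0, 0, 0, -0.17],
  [0, 0.32, 0.55, 0, 0, 0, -0.17],
  [0, 0.32, 0.55, 0, 0, 0, -0.17],
  [0, 0.32, 0.55, 0, 0, 0, -0.17],
])

```text
clock: 4.9
eef_pos: [0.5667, -0.0462, 0.1578]
orientation: [2.226, 2.215, 0.001]
contact_force: [-0.3, -0.8, -0.2]
opening: 0.318
grasp_force: 59.3
```

```bash
cat > see.py <<'E'
from h import *
import sys
n,t,u,v,w,h,s=sys.argv[1],sys.argv[2],*map(int,sys.argv[3:])
im=cap(n,t+"_full"); cv2.imwrite(f"pics/{t}.png",cv2.resize(im[v:v+h,u:u+w],None,fx=s,fy=s,interpolation=cv2.INTER_CUBIC))
E
python3 see.py side g1 260 160 180 200 3; python3 meas.py a
```

```text
mod (array([418., 276.]), 495.7, -276.2, 28.2, 43.8, 91.3)
mod (array([451., 274.]), 501.6, -347.2, 30.5, 45.4, 96.9)
mod (array([420., 234.]), 586.9, -281.5, 30.6, 44.2, 84.4)
pocket (array([285., 244.]), 565.0, 9.9, 33.4, 46.8, 91.3)
pocket (array([265., 241.]), 566.1, 60.6, 33.5, 37.8, 91.3)
```

View pics/g1.png

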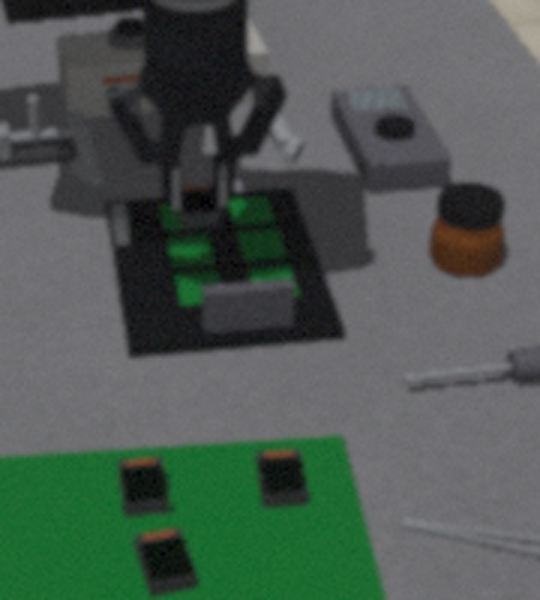

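The module hangs level between the fingers at crop (198,200), above its pocket. I'll lower it and release.

Request:
step_arm([
  [0, -0.02, -0.04, -0.4, 0, 0, 0],
  [0, 0, 0, -0.6, 0, 0, 0],
  [0, 0, 0, -0.6, 0, 0, 0],
  [0, 0, 0, -0.4, 0, 0, 0],
  [0, 0, 0, -0.2, 0, 0, 0],
  [0, 0, 0, -0.1, 0, 0, 0],
  [0, 0, 0, -0.08, 0, 0, 0],
  [0, 0, 0, 0, 0, 0, 0],
])

```text
clock: 5.8
eef_pos: [0.5658, -0.0483, 0.0854]
orientation: [2.226, 2.216, 0.0]
contact_force: [0.0, 0.6, -0.4]
opening: 0.314
grasp_force: 59.3
```

Request:
step_arm([
  [0.5, 0, 0, 0, 0, 0, 0],
  [0.5, 0, 0, 0, 0, 0, 0],
  [0.5, 0, 0, 0, 0, 0, 0],
  [0.5, 0, 0, 0, 0, 0, 0],
  [0.5, 0, 0, 0.2, 0, 0, 0],
  [0.5, 0, 0, 0.8, 0, 0, 0],
  [0.5, 0, -0.3, 1, 0, 0, 0],
  [0.55, 0, -1, 0.4, 0, 0, 0],
])

```text
clock: 6.6
eef_pos: [0.5664, -0.0861, 0.1599]
orientation: [2.222, 2.218, 0.002]
contact_force: [-0.2, -0.9, -0.6]
opening: 0.549
grasp_force: 0.0
```

```bash
python3 meas.py b; python3 see.py top p1 240 185 120 95 5
```

```text
mod (array([418., 276.]), 495.7, -276.2, 28.2, 43.8, 91.3)
mod (array([451., 274.]), 501.6, -347.2, 30.5, 45.4, 96.9)
mod (array([420., 234.]), 586.8, -281.8, 30.9, 44.9, 84.8)
pocket (array([290., 242.]), 565.1, 6.4, 33.4, 44.1, 91.3)
pocket (array([262., 213.]), 625.4, 68.6, 36.2, 44.7, 91.2)
```

View pics/p1.png

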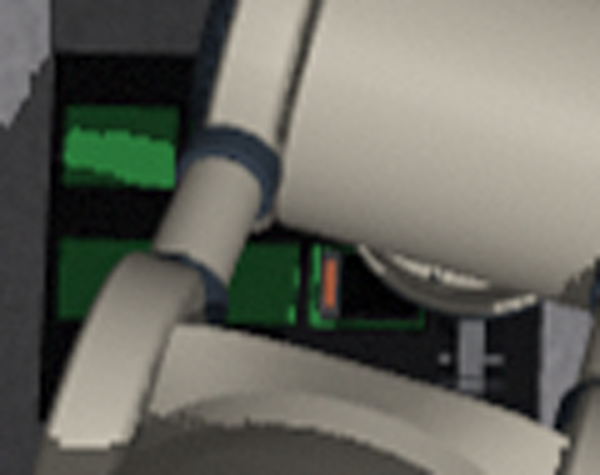

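The module lies in the pocket, with a green margin on its visible sides (crop (370,285)). On to the next, at (496,-276).

Request:
step_arm([
  [0.58, -0.33, -0.5, 0, 0, 0, 0.1],
  [0.58, -0.33, -0.9, 0, 0, 0, 0.1],
  [0.58, -0.33, -1, 0, 0, 0, 0],
  [0.58, -0.33, -1, 0, 0, 0, 0],
  [0.58, -0.33, -1, 0, 0, 0, 0],
  [0.58, -0.33, -1, 0, 0, 0, 0],
  [0.58, -0.33, -0.6, 0, 0, 0, 0],
  [0.58, -0.03, -0.3, -0.1, 0, 0, 0],
])

```text
clock: 7.5
eef_pos: [0.4946, -0.2773, 0.1542]
orientation: [-2.205, -2.238, 0.0]
contact_force: [-0.2, -0.1, -0.4]
opening: 0.577
grasp_force: 0.0
```

Request:
step_arm([
  [0.58, 0, 0, -0.5, 0, 0, 0],
  [0.58, 0, 0, -0.7, 0, 0, 0],
  [0.58, 0, 0, -0.6, 0, 0, 0],
  [0.58, 0, 0, -0.4, 0, 0, 0],
  [0.58, 0, 0, -0.23, 0, 0, 0],
  [0.58, 0, 0, 0, 0, 0, 0],
  [0.58, 0, 0, 0, 0, 0, 0],
  [0.58, 0, 0, 0, 0, 0, 0],
])

```text
clock: 8.3
eef_pos: [0.4959, -0.2764, 0.082]
orientation: [2.202, 2.239, 0.0]
contact_force: [0.8, -0.1, 0.5]
opening: 0.578
grasp_force: 0.0
```

Request:
step_arm([
  [0.0, 0, 0, 0, 0, 0, 0],
  [0.0, 0, 0, 0, 0, 0, 0],
  [0.0, 0, 0, 0, 0, 0, 0],
  [0.0, 0, 0, 0, 0, 0, 0],
  [0.0, 0, 0, 0, 0, 0, 0],
  [0.0, 0, 0, 0, 0, 0, 0],
  [0.0, 0, 0, 0.4, 0, 0, 0],
  [0.0, 0, 0, 1, 0, 0, 0],
])

```text
clock: 9.1
eef_pos: [0.4946, -0.2757, 0.1227]
orientation: [-2.201, -2.237, 0.001]
contact_force: [0.1, -0.9, -0.5]
opening: 0.32
grasp_force: 59.4
```

Request:
step_arm([
  [0, 0, 0, 0.8, 0, 0, 0],
  [0, 0, 0.2, 0.3, 0, 0, -0.16],
  [0, 0.31, 0.55, 0, 0, 0, 0],
  [0, 0.31, 0.55, 0, 0, 0, 0],
  [0, 0.31, 0.55, 0, 0, 0, 0],
  [0, 0.31, 0.55, 0, 0, 0, 0],
  [0, 0.31, 0.55, 0, 0, 0, 0],
  [0, 0.31, 0.55, 0, 0, 0, 0],
])

```text
clock: 9.9
eef_pos: [0.5513, -0.1701, 0.1562]
orientation: [-2.222, -2.22, 0.0]
contact_force: [-0.0, -0.1, -0.7]
opening: 0.32
grasp_force: 59.4
```

Request:
step_arm([
  [0, 0.31, 0.55, 0, 0, 0, 0],
  [0, 0.31, 0.55, 0, 0, 0, 0],
  [0, 0.31, 0.55, 0, 0, 0, 0],
  [0, 0.31, 0.55, 0, 0, 0, 0],
  [0, 0.31, 0.55, 0, 0, 0, 0],
  [0, 0.31, 0.55, 0, 0, 0, 0],
  [0, 0.31, 0.55, 0, 0, 0, 0],
  [0, 0.31, 0.32, 0, 0, 0, 0],
])

```text
clock: 10.7
eef_pos: [0.626, -0.0446, 0.1562]
orientation: [-2.221, -2.221, 0.0]
contact_force: [0.7, -0.3, -0.1]
opening: 0.326
grasp_force: 59.4
```

Request:
step_arm([
  [0, 0, 0, -0.3, 0, 0, 0],
  [0, 0, 0, -0.5, 0, 0, 0],
  [0, 0, 0, -0.6, 0, 0, 0],
  [0, 0, 0, -0.4, 0, 0, 0],
  [0, 0, 0, -0.2, 0, 0, 0],
  [0, 0, 0, -0.1, 0, 0, 0],
  [0, 0, 0, 0, 0, 0, 0],
  [0, 0, 0, 0, 0, 0, 0],
])

```text
clock: 11.5
eef_pos: [0.626, -0.0462, 0.0938]
orientation: [2.221, 2.221, 0.001]
contact_force: [-0.1, -1.0, 0.6]
opening: 0.322
grasp_force: 59.4
```

Request:
step_arm([
  [0, 0, 0, -0.2, 0, 0, 0],
  [0, 0, 0, -0.08, 0, 0, 0],
  [0, 0, 0, 0, 0, 0, 0],
  [0.5, 0, 0, 0, 0, 0, 0],
  [0.5, 0, 0, 0, 0, 0, 0],
  [0.5, 0, 0, 0, 0, 0, 0],
  [0.5, 0, 0, 0.2, 0, 0, 0],
  [0.5, 0, 0, 0.6, 0, 0, 0],
])

```text
clock: 12.3
eef_pos: [0.625, -0.046, 0.1082]
orientation: [-2.22, -2.22, 0.002]
contact_force: [-0.4, -0.2, 0.6]
opening: 0.501
grasp_force: 0.0
```

Request:
step_arm([
  [0.58, -0.2, -0.5, 0.8, 0, 0, 0.1],
  [0.58, -0.5, -1, 0.8, 0, 0, 0.2],
  [0.58, -0.5, -1, 0, 0, 0, 0.2],
  [0.58, -0.5, -1, 0, 0, 0, 0.2],
  [0.58, -0.5, -1, 0, 0, 0, 0.2],
  [0.58, -0.5, -1, 0, 0, 0, 0.2],
  [0.58, -0.5, -1, 0, 0, 0, 0],
  [0.58, -0.4, -1, 0, 0, 0, 0],
])

```text
clock: 13.1
eef_pos: [0.5168, -0.2723, 0.1574]
orientation: [2.09, 2.345, 0.0]
contact_force: [0.5, 0.2, -0.1]
opening: 0.581
grasp_force: 0.0
```

```bash
python3 meas.py c; python3 -c "
from h import *
o=manip.get_obs();print(o['eef_pos'],o['orientation'])"
```

```text
pocket (array([290., 239.]), 566.1, 8.9, 35.7, 48.9, 91.3)
pocket (array([289., 214.]), 626.7, 9.6, 36.1, 51.3, 91.3)
pocket (array([264., 214.]), 625.5, 65.4, 36.2, 51.4, 91.2)
[ 0.5157936  -0.27631086  0.15754301] [ 2.09090023e+00  2.34253078e+00 -1.58788944e-03]
```

```bash
cat > sidem.py <<'E'
from h import *
im=cap("side"); g=green(im); g[:295]=0; g[380:]=0; g[:,395:]=0; g[:,235:][:0]=0
M=np.zeros_like(g); cv2.fillConvexPoly(M,cv2.convexHull(np.argwhere(g>0)[:,::-1].astype(np.int32)),255)
m=cv2.bitwise_and(cv2.erode(M,np.ones((5,5))),cv2.bitwise_not(g))
for r in rects(m,"side",.008,60,4000): print("side mod",r)
o=manip.get_obs();print(o['eef_pos'].round(4),o['orientation'].round(3))
E
python3 sidem.py
```

```text
side mod (array([315., 347.]), 502.4, -348.1, 30.1, 54.7, 94.7)
side mod (array([353., 318.]), 588.8, -282.3, 31.0, 57.7, 84.4)
[ 0.5166 -0.2744  0.1575] [ 2.093e+00  2.341e+00 -1.000e-03]
```

Request:
step_arm([
  [0.58, -0.1, -0.4, 0, 0, 0, 0.06],
  [0.58, -0.2, -0.8, 0, 0, 0, 0],
  [0.58, -0.2, -0.8, 0, 0, 0, 0],
  [0.58, 0, -0.4, -0.4, 0, 0, 0],
  [0.58, 0, 0, -0.6, 0, 0, 0],
  [0.58, 0, 0, -0.6, 0, 0, 0],
  [0.58, 0, 0, 0, 0, 0, 0],
  [0.58, 0, 0, 0, 0, 0, 0],
])

```text
clock: 14.0
eef_pos: [0.5029, -0.3426, 0.1087]
orientation: [-2.081, -2.352, -0.0]
contact_force: [1.1, -0.5, 0.8]
opening: 0.58
grasp_force: 0.0
```

```bash
python3 sidem.py|tail -1
```

```text
[ 0.5031 -0.3429  0.1093] [2.082 2.353 0.   ]
```

Request:
step_arm([
  [0.58, -0.05, -0.14, -0.3, 0, 0, 0],
  [0.58, 0, 0, -0.4, 0, 0, 0],
  [0.58, 0, 0, -0.2, 0, 0, 0],
  [0.58, 0, 0, 0, 0, 0, 0],
  [0.3, 0, 0, 0, 0, 0, 0],
  [0, 0, 0, 0, 0, 0, 0],
  [0, 0, 0, 0, 0, 0, 0],
  [0, 0, 0, 0, 0, 0, 0],
])

```text
clock: 14.85
eef_pos: [0.5013, -0.3474, 0.0823]
orientation: [2.082, 2.352, 0.0]
contact_force: [-0.6, 1.1, 5.1]
opening: 0.319
grasp_force: 59.7
```

Request:
step_arm([
  [0, 0, 0, 0, 0, 0, 0],
  [0, 0, 0, 0, 0, 0, 0],
  [0, 0, 0, 0, 0, 0, 0],
  [0, 0, 0, 0.4, 0, 0, 0],
  [0, 0, 0, 1, 0, 0, 0],
  [0, 0, 0, 0.8, 0, 0, 0],
  [0, 0, 0, 0.3, 0, 0, 0],
  [0, 0, 0, 0, 0, 0, 0],
])

```text
clock: 15.65
eef_pos: [0.5017, -0.3477, 0.1584]
orientation: [2.081, 2.35, 0.0]
contact_force: [0.3, -0.3, 0.0]
opening: 0.317
grasp_force: 59.2
```

Request:
step_arm([
  [0, 0.05, 0.4, 0, 0, 0, -0.14],
  [0, 0.15, 0.8, 0, 0, 0, -0.14],
  [0, 0.15, 0.8, 0, 0, 0, -0.14],
  [0, 0.15, 0.8, 0, 0, 0, -0.14],
  [0, 0.15, 0.8, 0, 0, 0, -0.15],
  [0, 0.15, 0.8, 0, 0, 0, -0.15],
  [0, 0.15, 0.8, 0, 0, 0, -0.15],
  [0, 0.15, 0.8, 0, 0, 0, -0.15],
])

```text
clock: 16.45
eef_pos: [0.5338, -0.1661, 0.1558]
orientation: [-2.221, -2.219, 0.001]
contact_force: [0.7, 0.0, -0.4]
opening: 0.323
grasp_force: 59.2
```

Request:
step_arm([
  [0, 0.15, 0.8, 0, 0, 0, 0],
  [0, 0.15, 0.8, 0, 0, 0, 0],
  [0, 0.15, 0.8, 0, 0, 0, 0],
  [0, 0.15, 0.8, 0, 0, 0, 0],
  [0, 0.15, 0.8, 0, 0, 0, 0],
  [0, 0.15, 0.8, 0, 0, 0, 0],
  [0, 0.15, 0.8, 0, 0, 0, 0],
  [0, 0.15, 0.3, 0, 0, 0, 0],
])

```text
clock: 17.25
eef_pos: [0.5697, 0.0115, 0.1558]
orientation: [-2.219, -2.222, 0.002]
contact_force: [0.6, -0.8, -2.0]
opening: 0.317
grasp_force: 59.2
```

Request:
step_arm([
  [0, 0, 0, -0.3, 0, 0, 0],
  [0, 0, 0, -0.5, 0, 0, 0],
  [0, 0, 0, -0.6, 0, 0, 0],
  [0, 0, 0, -0.4, 0, 0, 0],
  [0, 0, 0, -0.2, 0, 0, 0],
  [0, 0, 0, -0.1, 0, 0, 0],
  [0, 0, 0, 0, 0, 0, 0],
  [0, 0, 0, 0, 0, 0, 0],
])

```text
clock: 18.05
eef_pos: [0.5705, 0.0096, 0.0943]
orientation: [2.221, 2.221, 0.001]
contact_force: [1.0, 0.0, 0.4]
opening: 0.322
grasp_force: 59.2
```

```bash
python3 sidem.py;python3 meas.py d
```

```text
side mod (array([353., 319.]), 588.5, -282.8, 30.1, 57.1, 86.4)
[0.5705 0.0096 0.0944] [2.221e+00 2.221e+00 1.000e-03]
mod (array([420., 234.]), 586.9, -281.5, 30.9, 44.3, 84.8)
```

Request:
step_arm([
  [0, -0.15, 0, 0, 0, 0, 0],
  [0, 0, 0, -0.15, 0, 0, 0],
  [0, 0, 0, -0.13, 0, 0, 0],
  [0, 0, 0, 0, 0, 0, 0],
  [0.5, 0, 0, 0, 0, 0, 0],
  [0.5, 0, 0, 0, 0, 0, 0],
  [0.5, 0, 0, 0, 0, 0, 0],
  [0.5, 0, 0, 0, 0, 0, 0],
])

```text
clock: 18.95
eef_pos: [0.5658, 0.0097, 0.0856]
orientation: [2.221, 2.221, 0.0]
contact_force: [-0.0, 0.5, -0.3]
opening: 0.506
grasp_force: 0.0
```

Request:
step_arm([
  [0.5, 0, 0, 0.2, 0, 0, 0],
  [0.5, 0, 0, 0.6, 0, 0, 0],
  [0.58, 0, -0.4, 0.8, 0, 0, -0.1],
  [0.58, 0, -0.8, 0.8, 0, 0, -0.2],
  [0.58, 0.1, -0.9, 0, 0, 0, -0.2],
  [0.58, 0.1, -0.9, 0, 0, 0, -0.2],
  [0.58, 0.1, -0.9, 0, 0, 0, -0.2],
  [0.58, 0.1, -0.9, 0, 0, 0, 0],
])

```text
clock: 19.75
eef_pos: [0.5777, -0.1354, 0.1581]
orientation: [2.324, 2.113, 0.0]
contact_force: [1.0, 0.5, 0.5]
opening: 0.579
grasp_force: 0.0
```

Request:
step_arm([
  [0.58, 0.1, -0.9, 0, 0, 0, 0],
  [0.58, 0.1, -0.9, 0, 0, 0, 0],
  [0.58, 0.1, -0.9, 0, 0, 0, 0],
  [0.58, 0.1, -0.9, 0, 0, 0, 0],
  [0.58, 0, -0.9, 0, 0, 0, 0],
  [0.58, 0, -0.4, -0.3, 0, 0, 0],
  [0.58, 0, 0, -0.6, 0, 0, 0],
  [0.58, 0, 0, -0.4, 0, 0, 0],
])

```text
clock: 20.55
eef_pos: [0.5892, -0.281, 0.1173]
orientation: [-2.323, -2.113, 0.0]
contact_force: [-0.1, 0.2, -0.1]
opening: 0.58
grasp_force: 0.0
```

```bash
python3 sidem.py;python3 meas.py e
```

```text
side mod (array([353., 319.]), 589.8, -282.6, 32.5, 56.7, 84.9)
[ 0.5885 -0.2803  0.1155] [-2.321e+00 -2.112e+00  2.000e-03]
```

Request:
step_arm([
  [0.58, -0.07, 0, -0.3, 0, 0, 0],
  [0.58, 0, 0, -0.4, 0, 0, 0],
  [0.58, 0, 0, -0.3, 0, 0, 0],
  [0.58, 0, 0, -0.12, 0, 0, 0],
  [0.58, 0, 0, 0, 0, 0, 0],
  [0.58, 0, 0, 0, 0, 0, 0],
  [0.58, 0, 0, 0, 0, 0, 0],
  [0.58, 0, 0, 0, 0, 0, 0],
])

```text
clock: 21.45
eef_pos: [0.5878, -0.2814, 0.0853]
orientation: [2.323, 2.114, 0.0]
contact_force: [-0.1, 0.0, -0.7]
opening: 0.577
grasp_force: 0.0
```

Request:
step_arm([
  [0.58, 0, 0, -0.12, 0, 0, 0],
  [0.58, 0, 0, 0, 0, 0, 0],
  [0.2, 0, 0, 0, 0, 0, 0],
  [0, 0, 0, 0, 0, 0, 0],
  [0, 0, 0, 0, 0, 0, 0],
  [0, 0, 0, 0, 0, 0, 0],
  [0, 0, 0, 0, 0, 0, 0],
  [0, 0, 0, 0, 0, 0, 0],
])

```text
clock: 22.25
eef_pos: [0.5876, -0.2813, 0.0816]
orientation: [2.324, 2.114, 0.0]
contact_force: [-1.6, 1.1, 7.2]
opening: 0.319
grasp_force: 59.2
```

Request:
step_arm([
  [0, 0, 0, 0.4, 0, 0, 0],
  [0, 0, 0, 1, 0, 0, 0],
  [0, 0, 0, 0.8, 0, 0, 0],
  [0, 0, 0, 0.3, 0, 0, 0],
  [0, 0, 0, 0, 0, 0, 0.3],
  [0, 0, 0, 0, 0, 0, 0.3],
  [0, 0, 0, 0, 0, 0, 0.3],
  [0, 0, 0, 0, 0, 0, 0],
])

```text
clock: 23.05
eef_pos: [0.5874, -0.2812, 0.1561]
orientation: [-2.221, -2.222, 0.0]
contact_force: [-0.0, 0.3, 0.2]
opening: 0.322
grasp_force: 59.3
```

```bash
python3 meas.py f
```

```text
pocket (array([291., 211.]), 628.4, 8.9, 31.8, 50.6, 87.1)
```

Request:
step_arm([
  [0, 0.1, 0.5, 0, 0, 0, 0],
  [0, 0.1, 0.8, 0, 0, 0, 0],
  [0, 0.1, 0.8, 0, 0, 0, 0],
  [0, 0.1, 0.8, 0, 0, 0, 0],
  [0, 0.1, 0.8, 0, 0, 0, 0],
  [0, 0.1, 0.8, 0, 0, 0, 0],
  [0, 0.1, 0.8, 0, 0, 0, 0],
  [0, 0.1, 0.8, 0, 0, 0, 0],
])

```text
clock: 23.9
eef_pos: [0.6115, -0.0965, 0.1562]
orientation: [-2.222, -2.22, 0.0]
contact_force: [-0.0, 0.4, -0.8]
opening: 0.325
grasp_force: 59.3
```

Request:
step_arm([
  [0, 0.1, 0.8, 0, 0, 0, 0],
  [0, 0.1, 0.8, 0, 0, 0, 0],
  [0, 0.1, 0.8, 0, 0, 0, 0],
  [0, 0.1, 0.8, 0, 0, 0, 0],
  [0, 0.1, 0.4, 0, 0, 0, 0],
  [0, 0, 0, -0.3, 0, 0, 0],
  [0, 0, 0, -0.6, 0, 0, 0],
  [0, 0, 0, -0.6, 0, 0, 0],
])

```text
clock: 24.7
eef_pos: [0.6265, 0.0091, 0.1104]
orientation: [2.222, 2.22, 0.0]
contact_force: [-0.7, -0.0, -0.4]
opening: 0.326
grasp_force: 59.3
```

Request:
step_arm([
  [0, 0, 0, -0.3, 0, 0, 0],
  [0, 0, 0, -0.2, 0, 0, 0],
  [0, 0, 0, 0, 0, 0, 0],
  [0, 0, 0, 0, 0, 0, 0],
  [0, 0, 0, 0, 0, 0, 0],
  [0, 0, 0, 0, 0, 0, 0],
  [0, 0, 0, 0, 0, 0, 0],
  [0, 0, 0, 0, 0, 0, 0],
])

```text
clock: 25.5
eef_pos: [0.6267, 0.0097, 0.0965]
orientation: [2.221, 2.221, 0.0]
contact_force: [0.4, 0.2, -1.0]
opening: 0.32
grasp_force: 59.3
```

Request:
step_arm([
  [0, 0, 0, -0.2, 0, 0, 0],
  [0, 0, 0, -0.18, 0, 0, 0],
  [0, 0, 0, 0, 0, 0, 0],
  [0.5, 0, 0, 0, 0, 0, 0],
  [0.5, 0, 0, 0, 0, 0, 0],
  [0.5, 0, 0, 0, 0, 0, 0],
  [0.5, 0, 0, 0.2, 0, 0, 0],
  [0.5, 0, 0, 0.6, 0, 0, 0],
])

```text
clock: 26.3
eef_pos: [0.6258, 0.0097, 0.1083]
orientation: [-2.22, -2.22, 0.002]
contact_force: [-0.1, 1.0, 0.3]
opening: 0.497
grasp_force: 0.0
```

Request:
step_arm([
  [0.6, 0, 0, 0.8, 0, 0, 0],
  [0.6, -0.1, -0.5, 0.8, 0, 0, 0.9],
  [0.6, -0.1, -1, 0, 0, 0, 0.9],
  [0.6, -0.1, -1, 0, 0, 0, 0.9],
  [0.6, -0.1, -1, 0, 0, 0, 0.9],
  [0.6, -0.1, -1, 0, 0, 0, 0.9],
  [0.6, -0.1, -1, 0, 0, 0, 0.9],
  [0.6, -0.1, -1, 0, 0, 0, 0.9],
])

```text
clock: 27.1
eef_pos: [0.6054, -0.1865, 0.1575]
orientation: [1.377, 2.823, 0.0]
contact_force: [0.8, -0.6, 0.6]
opening: 0.602
grasp_force: 0.0
```

Request:
step_arm([
  [0.6, 0, -0.8, 0, 0, 0, 0.9],
  [0.6, 0, -0.8, 0, 0, 0, 0.9],
  [0.6, 0, 0, 0, 0, 0, 0.9],
  [0.6, 0, 0, 0, 0, 0, 0.9],
  [0.6, 0, 0, 0, 0, 0, 0.9],
  [0.6, 0, 0, 0, 0, 0, 0.9],
  [0.6, 0, 0, 0, 0, 0, 0.9],
  [0.6, 0, 0, 0, 0, 0, 0.9],
])

```text
clock: 27.9
eef_pos: [0.6056, -0.2333, 0.1574]
orientation: [0.241, 3.132, -0.0]
contact_force: [-0.5, -0.2, 0.8]
opening: 0.596
grasp_force: 0.0
```

```bash
python3 see.py top d1 110 150 260 190 3; python3 -c "
from h import *
o=manip.get_obs();print(o['eef_pos'],o['orientation'],o['q'])"
```

```text
[ 0.60561326 -0.23331208  0.15742751] [ 2.30894969e-01  3.13279492e+00 -2.44964577e-04] [-4.59676251e-01  6.84297081e-01  1.42706935e+00 -3.65441435e-05
  1.02988913e+00 -1.88331471e+00]
```

View pics/d1.png

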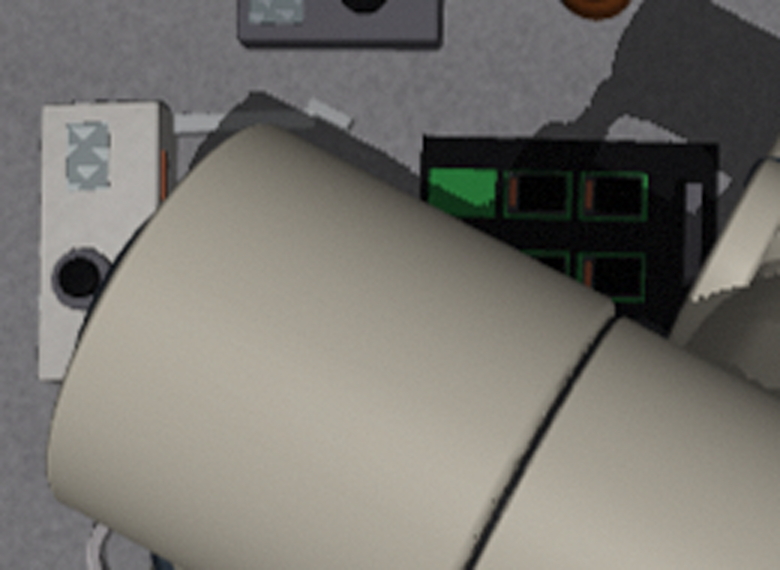

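All four modules lie in pockets, with green margins on their visible sides (crop (540,195), (613,195), (545,275), (613,275)). The handle is at (693,232). Now I'll work out the dock pose from the first top picture.

```bash
python3 - <<'E'
from h import *
f=lambda p:[110+p[0]/3.2,170+p[1]/3.2]
def w(name,pts,z): print(name,(p2w("top",[f(p) for p in pts],z)[:,:2]*1000).round(1).tolist())
w("head x+y+,x+y0,x-y0,x-y+",[(45,46),(168,44),(166,338),(42,340)],.055)
w("rail+ inner",[(187,77),(335,73)],.012)
w("rail- inner",[(187,324),(335,320)],.012)
w("knob",[(255,390)],.059)
w("button",[(88,233)],.063)
w("tray corners",[(452,80),(766,90),(760,325),(442,317)],.008)
w("handle ends",[(739,131),(736,236)],.045)
w("keeper",[(524,306)],.031)
# refine head via white mask
im=cv2.imread("pics/top0.png"); h=cv2.cvtColor(im,cv2.COLOR_BGR2HSV)
m=cv2.inRange(h,(0,0,185),(60,60,255)); m[:175]=0;m[285:]=0;m[:,175:]=0;m[:,:110]=0
m=cv2.morphologyEx(m,cv2.MORPH_CLOSE,np.ones((15,15)))
for r in rects(m,"top",.055,2000,20000): print("head",r)
s=cv2.imread("pics/side0.png"); cv2.imwrite("pics/s1.png",cv2.resize(s[150:260,220:380],None,fx=5,fy=5,interpolation=cv2.INTER_CUBIC))
E
```

```text
head x+y+,x+y0,x-y0,x-y+ [[674.5, 363.0], [677.6, 279.8], [479.5, 268.9], [476.3, 350.9]]
rail+ inner [[664.5, 278.1], [669.5, 174.9]]
rail- inner [[492.4, 267.7], [497.5, 166.4]]
knob [[446.6, 207.1]]
button [[547.1, 322.5]]
tray corners [[667.1, 93.8], [664.7, -124.9], [501.2, -123.7], [501.6, 93.9]]
handle ends [[628.3, -106.1], [557.2, -105.5]]
keeper [[508.4, 35.7]]
head (array([142., 230.]), 577.4, 317.6, 81.4, 196.5, 3.6)
```

View pics/s1.png

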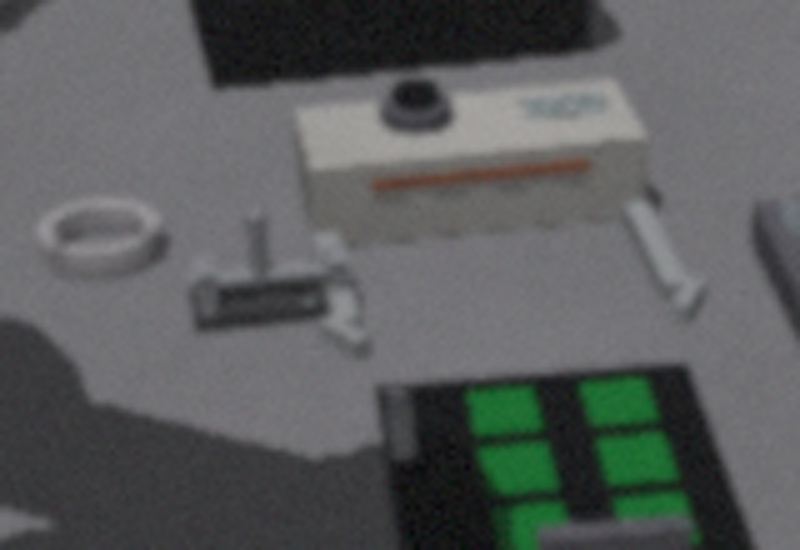

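The side crop shows the button on the head at (415,105) and the knob pin at (257,240). The dock is turned about 3.1° and the tray about -0.3°. I'll grip the handle now.

Request:
step_arm([
  [0.4, -0.05, 0.4, 0, 0, 0, 0.2],
  [0.4, -0.05, 0.6, 0, 0, 0, 0.2],
  [0.4, -0.05, 0.6, 0, 0, 0, 0.2],
  [0.4, -0.05, 0.6, 0, 0, 0, 0.2],
  [0.4, -0.05, 0.6, 0, 0, 0, 0.2],
  [0.4, -0.05, 0.6, 0, 0, 0, 0.2],
  [0.4, -0.05, 0.6, 0, 0, 0, 0.18],
  [0.4, -0.02, 0.25, 0, 0, 0, 0],
])

```text
clock: 28.75
eef_pos: [0.5942, -0.1037, 0.1569]
orientation: [-0.016, -3.141, -0.0]
contact_force: [0.4, -0.2, 0.1]
opening: 0.402
grasp_force: 0.0
```

Request:
step_arm([
  [0.4, 0, 0, -0.3, 0, 0, 0],
  [0.4, 0, 0, -0.3, 0, 0, 0],
  [0.4, 0, 0, 0, 0, 0, 0],
  [0.4, 0, 0, 0, 0, 0, 0],
  [0.4, 0, 0, 0, 0, 0, 0],
  [0.4, 0, 0, 0, 0, 0, 0],
  [0.4, 0, 0, 0, 0, 0, 0],
  [0.4, 0, 0, 0, 0, 0, 0],
])

```text
clock: 29.55
eef_pos: [0.5946, -0.1059, 0.1391]
orientation: [0.02, 3.141, -0.0]
contact_force: [-0.3, -0.1, 0.1]
opening: 0.397
grasp_force: 0.0
```

```bash
python3 see.py side h1 260 170 160 120 5; python3 -c "
from h import *
o=manip.get_obs();print(o['eef_pos'],o['orientation'])"
```

```text
[ 0.59454091 -0.10584593  0.1390251 ] [ 1.99171271e-02  3.14128623e+00 -1.18012116e-04]
```

View pics/h1.png

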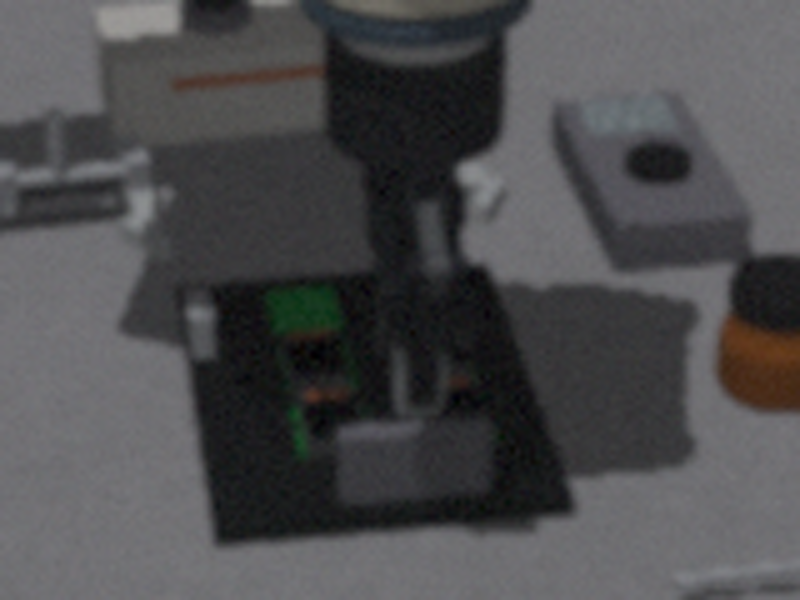

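The fingers are centred over the handle blade (415,430). I'll descend and grip.

Request:
step_arm([
  [0.4, 0, 0, -0.4, 0, 0, 0],
  [0.4, 0, 0, -0.5, 0, 0, 0],
  [0.4, 0, 0, -0.5, 0, 0, 0],
  [0.4, 0, 0, -0.23, 0, 0, 0],
  [0.4, 0, 0, 0, 0, 0, 0],
  [0.2, 0, 0, 0, 0, 0, 0],
  [0.0, 0, 0, 0, 0, 0, 0],
  [0.0, 0, 0, 0, 0, 0, 0],
], force=100)

```text
clock: 30.4
eef_pos: [0.5946, -0.1059, 0.0906]
orientation: [0.02, 3.141, -0.0]
contact_force: [-1.8, -0.1, 3.0]
opening: 0.123
grasp_force: 98.0
```

Request:
step_arm([
  [0.0, 0, 0, 0, 0, 0, 0],
  [0.0, 0, 0, 0, 0, 0, 0],
  [0.0, 0, 0, 0, 0, 0, 0],
  [0.0, 0, 0, 0, 0, 0, 0],
  [0.0, 0, 0, 0, 0, 0, 0],
  [0.0, 0, 0, 0, 0, 0, 0],
  [0.0, 0, 0, 0, 0, 0, 0],
  [0.0, 0, 0, 0, 0, 0, 0],
])

```text
clock: 31.2
eef_pos: [0.5947, -0.1059, 0.0906]
orientation: [0.02, 3.141, -0.001]
contact_force: [-1.8, 0.7, 6.5]
opening: 0.117
grasp_force: 98.5
```

Request:
step_arm([
  [0, 0.06, 0, 0, 0, 0, 0.08],
  [0, 0.06, 0, 0, 0, 0, 0.08],
  [0, 0.06, 0, 0, 0, 0, 0.08],
  [0, 0.06, 0, 0, 0, 0, 0.08],
  [0, 0.06, 0, 0, 0, 0, 0.08],
  [0, 0.06, 0, 0, 0, 0, 0.08],
  [0, 0.07, 0, 0, 0, 0, 0.08],
  [0, 0.07, 0, 0, 0, 0, 0.08],
])

```text
clock: 32.0
eef_pos: [0.6087, -0.1057, 0.0906]
orientation: [0.086, -3.139, -0.0]
contact_force: [-9.3, -0.5, 12.6]
opening: 0.121
grasp_force: 99.8
```

Request:
step_arm([
  [0, 0, 0.1, 0, 0, 0, 0],
  [0, -0.01, 0.2, 0, 0, 0, 0],
  [0, -0.01, 0.2, 0, 0, 0, 0],
  [0, -0.01, 0.2, 0, 0, 0, 0],
  [0, -0.01, 0.1, 0, 0, 0, 0],
  [0, 0, 0, 0, 0, 0, 0],
  [0, 0, 0, 0, 0, 0, 0],
  [0, 0, 0, 0, 0, 0, 0],
])

```text
clock: 32.8
eef_pos: [0.6089, -0.0815, 0.0906]
orientation: [-0.085, 3.139, 0.0]
contact_force: [1.6, 2.5, 7.6]
opening: 0.121
grasp_force: 98.9
```

```bash
python3 - <<'E'
from h import *
im=cap("side"); cap("top","al_top")
cv2.imwrite("pics/al.png",cv2.resize(im[160:300,250:400],None,fx=4,fy=4,interpolation=cv2.INTER_CUBIC))
O=np.array([589,274.9,0]);t=np.radians(3.1);ex=np.array([np.cos(t),np.sin(t),0]);ey=np.array([-np.sin(t),np.cos(t),0])
o=manip.get_obs();e=o['eef_pos']*1000-O;print("handle in dock",e@ex,e@ey,o['orientation'])
# predicted tray corners (side px, crop coords) for dock-aligned tray with this handle
hd=o['eef_pos']*1000; hd[2]=8
for x,y in((-94,87),(72,87),(72,-133),(-94,-133)):
    print((x,y),((w2p("side",(hd+x*ex+(y+115)*ey)/1000)[0]-[250,160])*4).round(0))
E
```

```text
handle in dock 0.5574958596444333 -356.9388834496525 [-8.53808417e-02  3.13889649e+00  4.48763128e-05]
(-94, 87) [177. 251.]
(72, 87) [420. 225.]
(72, -133) [511. 406.]
(-94, -133) [231. 441.]
```

View pics/al.png

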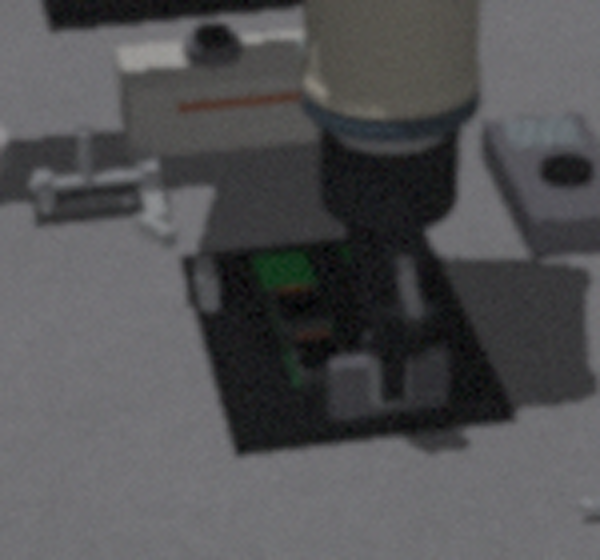

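Request:
step_arm([
  [0, -0.01, 0.2, 0, 0, 0, 0],
  [0, -0.01, 0.2, 0, 0, 0, 0],
  [0, -0.01, 0.2, 0, 0, 0, 0],
  [0, -0.01, 0.2, 0, 0, 0, 0],
  [0, -0.01, 0.2, 0, 0, 0, 0],
  [0, -0.01, 0.2, 0, 0, 0, 0],
  [0, -0.01, 0.1, 0, 0, 0, 0],
  [0, -0.01, 0, 0, 0, 0, 0],
])

```text
clock: 33.7
eef_pos: [0.6068, -0.0425, 0.0906]
orientation: [-0.085, 3.138, -0.0]
contact_force: [3.7, 1.2, 5.2]
opening: 0.121
grasp_force: 99.8
```

Request:
step_arm([
  [0, -0.01, 0.1, 0, 0, 0, 0],
  [0, -0.01, 0.2, 0, 0, 0, 0],
  [0, -0.01, 0.2, 0, 0, 0, 0],
  [0, -0.01, 0.2, 0, 0, 0, 0],
  [0, -0.01, 0.2, 0, 0, 0, 0],
  [0, -0.01, 0.2, 0, 0, 0, 0],
  [0, 0, 0.1, 0, 0, 0, 0],
  [0, 0, 0, 0, 0, 0, 0],
])

```text
clock: 34.5
eef_pos: [0.6048, -0.0066, 0.0906]
orientation: [-0.085, 3.139, -0.0]
contact_force: [2.0, -0.6, 7.5]
opening: 0.119
grasp_force: 100.2
```

Request:
step_arm([
  [0, -0.01, 0.1, 0, 0, 0, 0],
  [0, -0.01, 0.2, 0, 0, 0, 0],
  [0, -0.01, 0.2, 0, 0, 0, 0],
  [0, -0.01, 0.2, 0, 0, 0, 0],
  [0, -0.01, 0.2, 0, 0, 0, 0],
  [0, -0.01, 0.2, 0, 0, 0, 0],
  [0, -0.01, 0.1, 0, 0, 0, 0],
  [0, 0, 0, 0, 0, 0, 0],
])

```text
clock: 35.3
eef_pos: [0.6027, 0.0294, 0.0906]
orientation: [-0.085, 3.139, -0.0]
contact_force: [3.1, 0.7, 8.0]
opening: 0.12
grasp_force: 100.2
```

Request:
step_arm([
  [0, -0.01, 0.1, 0, 0, 0, 0],
  [0, -0.01, 0.2, 0, 0, 0, 0],
  [0, -0.01, 0.2, 0, 0, 0, 0],
  [0, -0.01, 0.2, 0, 0, 0, 0],
  [0, -0.01, 0.2, 0, 0, 0, 0],
  [0, -0.01, 0.15, 0, 0, 0, 0],
  [0, 0, 0.1, 0, 0, 0, 0],
  [0, 0, 0.05, 0, 0, 0, 0],
])

```text
clock: 36.1
eef_pos: [0.6009, 0.0649, 0.0906]
orientation: [-0.086, 3.139, -0.001]
contact_force: [1.3, -8.0, 7.2]
opening: 0.117
grasp_force: 100.1
```

Request:
step_arm([
  [0, 0, 0.05, 0, 0, 0, 0],
  [0, 0, 0.05, 0, 0, 0, 0],
  [0, 0, 0.05, 0, 0, 0, 0],
  [0, 0, 0, 0, 0, 0, 0],
  [0, 0, 0, 0, 0, 0, 0],
  [0, 0, 0, 0, 0, 0, 0],
  [0, 0, 0, 0, 0, 0, 0],
  [0, 0, 0, 0, 0, 0, 0],
])

```text
clock: 36.9
eef_pos: [0.6008, 0.0694, 0.0906]
orientation: [-0.085, 3.139, -0.001]
contact_force: [0.9, -4.7, 8.4]
opening: 0.12
grasp_force: 100.3
```

Request:
step_arm([
  [0, 0, 0.05, 0, 0, 0, 0],
  [0, 0, 0.05, 0, 0, 0, 0],
  [0, 0, 0, 0, 0, 0, 0],
  [0, 0, 0, 0, 0, 0, 0],
  [0, 0, 0, 0, 0, 0, 0],
  [0, 0, 0, 0, 0, 0, 0],
  [0, 0, 0, 0, 0, 0, 0],
  [0, 0, 0, 0, 0, 0, 0],
])

```text
clock: 37.7
eef_pos: [0.6007, 0.0724, 0.0906]
orientation: [-0.085, 3.139, -0.001]
contact_force: [0.5, -4.8, 8.8]
opening: 0.12
grasp_force: 100.4
```

Request:
step_arm([
  [0, 0, 0.05, 0, 0, 0, 0],
  [0, 0, 0, 0, 0, 0, 0],
  [0, 0, 0, 0, 0, 0, 0],
  [0, 0, 0, 0, 0, 0, 0],
  [0, 0, 0, 0, 0, 0, 0],
  [0, 0, 0, 0, 0, 0, 0],
  [0, 0, 0, 0, 0, 0, 0],
  [0, 0, 0, 0, 0, 0, 0],
])

```text
clock: 38.5
eef_pos: [0.6007, 0.0739, 0.0906]
orientation: [-0.085, 3.139, -0.001]
contact_force: [-0.6, -4.5, 8.9]
opening: 0.122
grasp_force: 100.4
```

Request:
step_arm([
  [0, 0, 0.05, 0, 0, 0, 0],
  [0, 0, 0, 0, 0, 0, 0],
  [0, 0, 0, 0, 0, 0, 0],
  [0, 0, 0, 0, 0, 0, 0],
  [0, 0, 0, 0, 0, 0, 0],
  [0, 0, 0, 0, 0, 0, 0],
  [0, 0, 0, 0, 0, 0, 0],
  [0, 0, 0, 0, 0, 0, 0],
])

```text
clock: 39.3
eef_pos: [0.6006, 0.075, 0.0906]
orientation: [-0.085, 3.139, -0.001]
contact_force: [1.2, -9.5, 10.1]
opening: 0.118
grasp_force: 100.7
```

Request:
step_arm([
  [0, 0, 0.05, 0, 0, 0, 0],
  [0, 0, 0, 0, 0, 0, 0],
  [0, 0, 0, 0, 0, 0, 0],
  [0, 0, 0, 0, 0, 0, 0],
  [0, 0, 0, 0, 0, 0, 0],
  [0, 0, 0, 0, 0, 0, 0],
  [0, 0, 0, 0, 0, 0, 0],
  [0, 0, 0, 0, 0, 0, 0],
])

```text
clock: 40.1
eef_pos: [0.6007, 0.0752, 0.0906]
orientation: [-0.085, 3.139, -0.004]
contact_force: [0.2, -24.0, 10.3]
opening: 0.119
grasp_force: 101.2
```

The tray is home: the force rose to 24 N with no further travel. I'll ease off, release and lift.

Request:
step_arm([
  [0, 0, -0.05, 0, 0, 0, 0],
  [0.3, 0, 0, 0, 0, 0, 0],
  [0.4, 0, 0, 0, 0, 0, 0],
  [0.4, 0, 0, 0, 0, 0, 0],
  [0.4, 0, 0, 0.2, 0, 0, 0],
  [0.4, 0, 0, 0.5, 0, 0, 0],
  [0.4, 0, 0, 0.9, 0, 0, 0],
  [0.4, 0, 0, 0.9, 0, 0, 0],
], force=40)

```text
clock: 40.9
eef_pos: [0.6001, 0.0758, 0.1667]
orientation: [0.086, -3.14, -0.0]
contact_force: [0.3, 0.4, -1.0]
opening: 0.4
grasp_force: 0.0
```

Request:
step_arm([
  [0, -0.3, 0.2, 0, 0, 0, 0],
  [0, -0.8, 0.5, 0, 0, 0, 0],
  [0, -0.8, 0.5, 0, 0, 0, 0],
  [0, -0.8, 0.5, 0, 0, 0, 0],
  [0, -0.8, 0.5, 0, 0, 0, 0],
  [0, -0.8, 0.5, 0, 0, 0, 0],
  [0, -0.8, 0.5, 0, 0, 0, 0],
  [0, -0.4, 0.3, 0, 0, 0, 0],
])

```text
clock: 41.7
eef_pos: [0.4329, 0.1814, 0.1653]
orientation: [0.087, -3.139, 0.0]
contact_force: [-0.6, 0.2, 0.5]
opening: -0.004
grasp_force: 0.0
```

```bash
python3 - <<'E'
from h import *
im=cap("side"); top=cap("top","kt")
cv2.imwrite("pics/k.png",np.vstack([cv2.resize(im[150:250,220:380],None,fx=5,fy=5,interpolation=cv2.INTER_CUBIC)]))
print("knob from side",(p2w("side",[271.4,192.6],.059)*1000).round(1))
o=manip.get_obs();print(o['eef_pos'],o['orientation'],o['opening'])
def tri(a,b):
    A=[];
    for n,uv in(("top",a),("side",b)):
        p=p2w(n,uv,0)[0];q=p2w(n,uv,.1)[0];d=(q-p)/np.linalg.norm(q-p);P=np.eye(3)-np.outer(d,d);A.append((P,P@p))
    return np.linalg.lstsq(np.vstack([A[0][0],A[1][0]]),np.hstack([A[0][1],A[1][1]]),rcond=None)[0]*1000
print("button tri",tri([110+88/3.2,170+233/3.2],[220+415/5,150+95/5]).round(1))
print("knob tri",tri([110+255/3.2,170+390/3.2],[271.4,192.6]).round(1))
E
```

```text
knob from side [[450.6 202.   59. ]]
[0.43380261 0.18151548 0.16530194] [ 8.80517143e-02 -3.13975988e+00  7.58181600e-05] 0.0020183519636442363
button tri [548.2 320.4  69.4]
knob tri [448.7 207.9  56. ]
```

View pics/k.png

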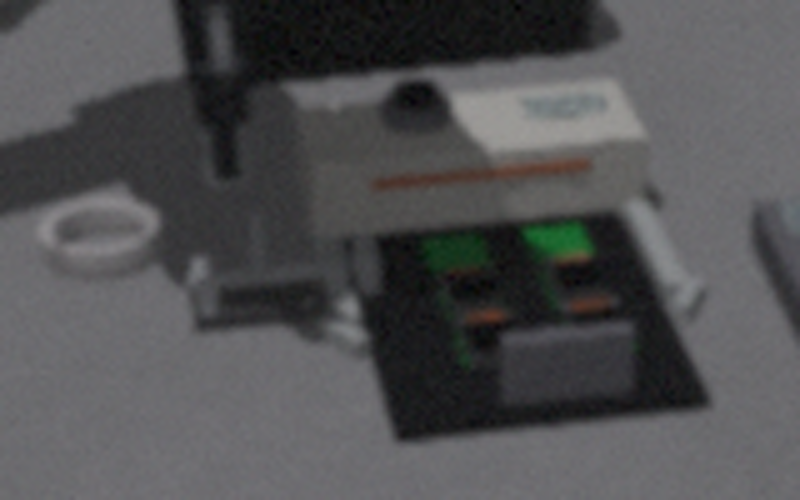

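The tray is against the head, the modules are still in their pockets, and the knob pin is at (257,240). Next the closed fingers go down behind the knob.

Request:
step_arm([
  [0, -0.2, 0.4, 0, 0, 0, 0],
  [0, -0.27, 0.48, 0, 0, 0, 0],
  [0, 0, 0, -0.3, 0, 0, 0],
  [0, 0, 0, -0.5, 0, 0, 0],
  [0, 0, 0, -0.5, 0, 0, 0],
  [0, 0, 0, -0.3, 0, 0, 0],
  [0, 0, 0, -0.2, 0, 0, 0],
  [0, 0, 0, 0, 0, 0, 0],
])

```text
clock: 42.6
eef_pos: [0.4212, 0.2069, 0.1103]
orientation: [0.085, -3.139, 0.001]
contact_force: [-0.4, -0.1, -0.6]
opening: -0.001
grasp_force: 0.0
```

```bash
python3 see.py side k2 220 150 160 110 5; python3 -c "
from h import *
o=manip.get_obs();print(o['eef_pos'],o['contact_force'])"
```

```text
[0.42128661 0.20695732 0.1108158 ] [-0.32269522  0.53199107  0.02696601]
```

View pics/k2.png

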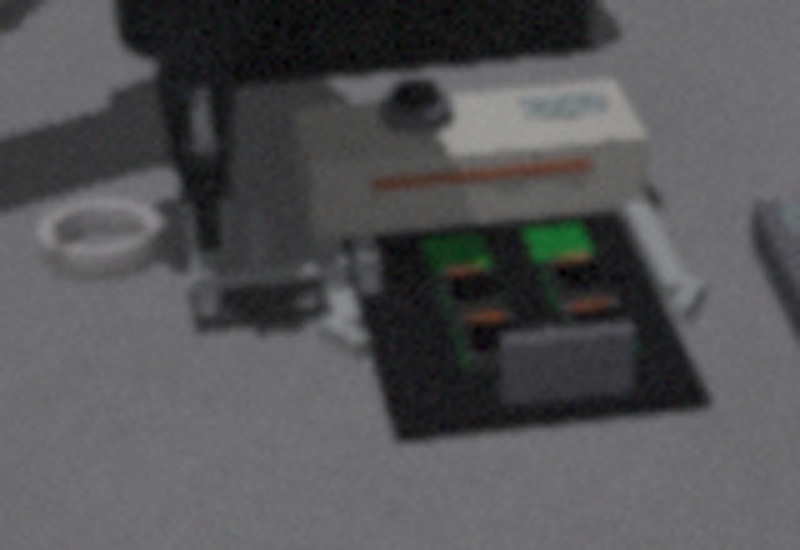

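The fingers stand behind the knob (at (205,240), pin at (257,240)), clear of the bracket. Pushing now.

Request:
step_arm([
  [0, 0.1, 0, 0, 0, 0, 0],
  [0, 0.15, 0.01, 0, 0, 0, 0],
  [0, 0.15, 0.01, 0, 0, 0, 0],
  [0, 0.15, 0.01, 0, 0, 0, 0],
  [0, 0.15, 0.01, 0, 0, 0, 0],
  [0, 0.15, 0.01, 0, 0, 0, 0],
  [0, 0.15, 0.01, 0, 0, 0, 0],
  [0, 0, 0, 0, 0, 0, 0],
])

```text
clock: 43.45
eef_pos: [0.4519, 0.209, 0.111]
orientation: [-0.085, 3.14, 0.0]
contact_force: [0.0, 0.1, 0.3]
opening: 0.0
grasp_force: 0.0
```

Request:
step_arm([
  [0, 0.1, 0, 0, 0, 0, 0],
  [0, 0.1, 0.01, 0, 0, 0, 0],
  [0, 0.1, 0, 0, 0, 0, 0],
  [0, 0, 0, 0, 0, 0, 0],
  [0, 0, 0, 0, 0, 0, 0],
  [0, 0, 0, 0, 0, 0, 0],
  [0, 0, 0, 0, 0, 0, 0],
  [0, 0, 0, 0, 0, 0, 0],
])

```text
clock: 44.25
eef_pos: [0.4601, 0.2092, 0.111]
orientation: [-0.085, 3.14, -0.0]
contact_force: [1.0, 0.3, 0.8]
opening: -0.003
grasp_force: 0.0
```

Request:
step_arm([
  [0, 0.1, 0, 0, 0, 0, 0],
  [0, 0.05, 0, 0, 0, 0, 0],
  [0, 0, 0, 0, 0, 0, 0],
  [0, 0, 0, 0, 0, 0, 0],
  [0, 0, 0, 0, 0, 0, 0],
  [0, 0, 0, 0, 0, 0, 0],
  [0, 0, 0, 0, 0, 0, 0],
  [0, 0, 0, 0, 0, 0, 0],
])

```text
clock: 45.05
eef_pos: [0.463, 0.209, 0.1107]
orientation: [0.085, -3.137, 0.001]
contact_force: [-10.0, 2.3, 5.4]
opening: -0.002
grasp_force: 4.9
```

```bash
python3 see.py side k3 220 150 160 110 5
```

```text
(no output)
```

View pics/k3.png

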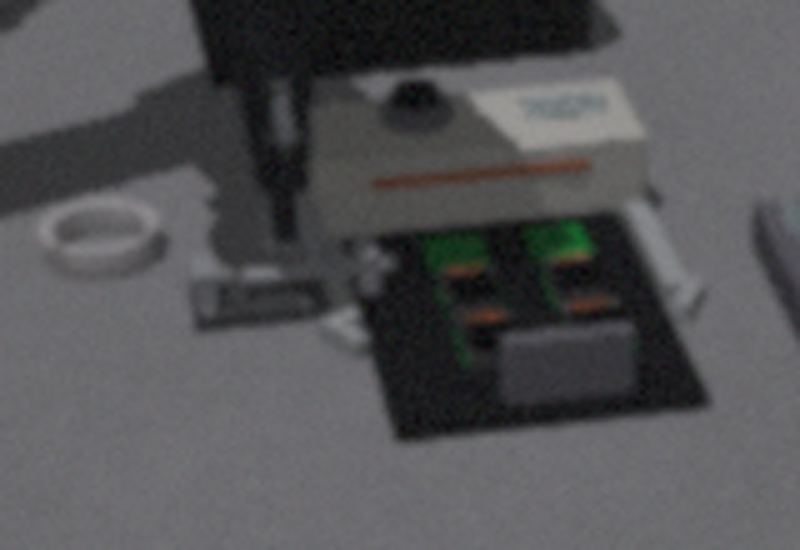

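The bolt tip shows out of the far side of the keeper at (385,262). One small extra push will confirm the stop.

Request:
step_arm([
  [0, 0.04, 0, 0, 0, 0, 0],
  [0, 0, 0, 0, 0, 0, 0],
  [0, 0, 0, 0, 0, 0, 0],
  [0, 0, 0, 0, 0, 0, 0],
  [0, 0, 0, 0, 0, 0, 0],
  [0, 0, 0, 0, 0, 0, 0],
  [0, 0, 0, 0, 0, 0, 0],
  [0, 0, 0, 0, 0, 0, 0],
])

```text
clock: 45.9
eef_pos: [0.4633, 0.2089, 0.1106]
orientation: [0.085, -3.135, 0.002]
contact_force: [-14.2, 2.0, 8.1]
opening: 0.001
grasp_force: 7.5
```

Request:
step_arm([
  [0, -0.2, 0, 0, 0, 0, 0],
  [0, -0.3, 0, 0, 0, 0, 0],
  [0, 0, 0, 0.4, 0, 0, 0],
  [0, 0, 0, 0.8, 0, 0, 0],
  [0, 0, 0, 0.8, 0, 0, 0],
  [0, 0.25, 0.35, 0, 0, 0, 0],
  [0, 0.6, 0.7, 0, 0, 0, 0],
  [0, 0.6, 0.7, 0, 0, 0, 0],
])

```text
clock: 46.7
eef_pos: [0.4952, 0.2626, 0.1717]
orientation: [-0.085, 3.139, 0.001]
contact_force: [1.0, 0.3, 0.4]
opening: -0.002
grasp_force: 0.0
```

Request:
step_arm([
  [0, 0.6, 0.7, 0, 0, 0, 0],
  [0, 0.6, 0.7, 0, 0, 0, 0],
  [0, 0.5, 0.5, 0, 0, 0, 0],
  [0, 0, 0, 0, 0, 0, 0],
  [0, 0, 0, 0, 0, 0, 0],
  [0, 0, 0, 0, 0, 0, 0],
  [0, 0, 0, 0, 0, 0, 0],
  [0, 0, 0, 0, 0, 0, 0],
])

```text
clock: 47.5
eef_pos: [0.5451, 0.3183, 0.1711]
orientation: [0.085, -3.14, 0.0]
contact_force: [0.2, -0.7, 0.5]
opening: -0.003
grasp_force: 0.0
```

```bash
python3 see.py side k4 220 130 160 120 5; python3 -c "
from h import *
o=manip.get_obs();print(o['eef_pos'],o['contact_force'])"
```

```text
[0.54514586 0.3183823  0.17111892] [-0.13991733  0.13998109 -0.22663777]
```

View pics/k4.png

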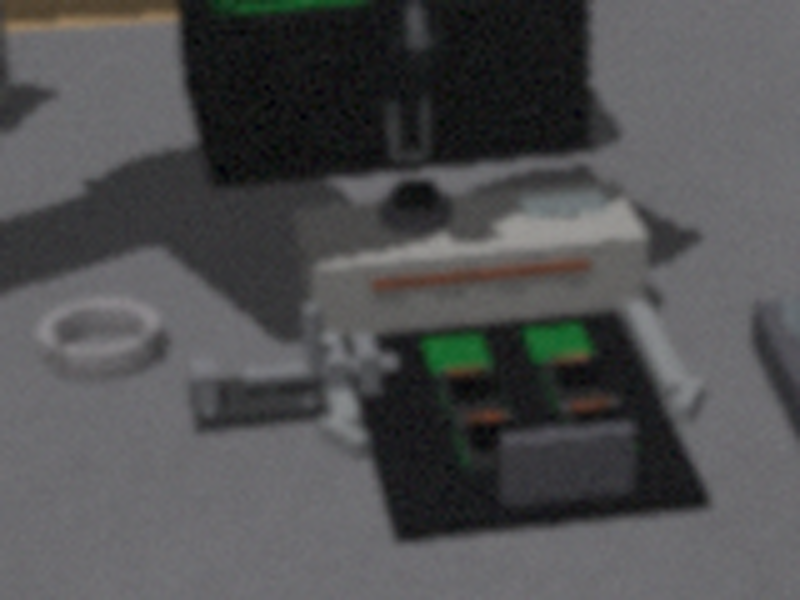

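The bolt tip sticks out past the keeper at (388,358), and the closed fingers are above the button. Descending gently.

Request:
step_arm([
  [0, 0.08, 0.1, 0, 0, 0, 0],
  [0, 0, 0, -0.3, 0, 0, 0],
  [0, 0, 0, -0.3, 0, 0, 0],
  [0, 0, 0, -0.2, 0, 0, 0],
  [0, 0, 0, 0, 0, 0, 0],
  [0, 0, 0, 0, 0, 0, 0],
  [0, 0, 0, 0, 0, 0, 0],
  [0, 0, 0, 0, 0, 0, 0],
])

```text
clock: 48.35
eef_pos: [0.5477, 0.3217, 0.1472]
orientation: [-0.085, 3.14, -0.0]
contact_force: [-1.3, -0.2, 2.6]
opening: 0.001
grasp_force: 1.4
```

Request:
step_arm([
  [0, 0, 0, -0.1, 0, 0, 0],
  [0, 0, 0, -0.05, 0, 0, 0],
  [0, 0, 0, 0, 0, 0, 0],
  [0, 0, 0, 0, 0, 0, 0],
  [0, 0, 0, 0, 0, 0, 0],
  [0, 0, 0, 0, 0, 0, 0],
  [0, 0, 0, 0, 0, 0, 0],
  [0, 0, 0, 0, 0, 0, 0],
])

```text
clock: 49.15
eef_pos: [0.5479, 0.3218, 0.1434]
orientation: [-0.085, 3.139, 0.001]
contact_force: [-5.1, -1.5, 18.6]
opening: 0.0
grasp_force: 9.2
```

The button has bottomed at 18.6 N. I'll hold it down for more than 3 s.

Request:
step_arm([
  [0, 0, 0, 0, 0, 0, 0],
  [0, 0, 0, 0, 0, 0, 0],
  [0, 0, 0, 0, 0, 0, 0],
  [0, 0, 0, 0, 0, 0, 0],
  [0, 0, 0, 0, 0, 0, 0],
  [0, 0, 0, 0, 0, 0, 0],
  [0, 0, 0, 0, 0, 0, 0],
  [0, 0, 0, 0, 0, 0, 0],
])

```text
clock: 49.95
eef_pos: [0.5479, 0.3218, 0.1434]
orientation: [-0.085, 3.139, 0.001]
contact_force: [-4.8, -2.3, 18.5]
opening: 0.003
grasp_force: 9.2
```

Request:
step_arm([
  [0, 0, 0, 0, 0, 0, 0],
  [0, 0, 0, 0, 0, 0, 0],
  [0, 0, 0, 0, 0, 0, 0],
  [0, 0, 0, 0, 0, 0, 0],
  [0, 0, 0, 0, 0, 0, 0],
  [0, 0, 0, 0, 0, 0, 0],
  [0, 0, 0, 0, 0, 0, 0],
  [0, 0, 0, 0, 0, 0, 0],
])

```text
clock: 50.75
eef_pos: [0.5479, 0.3218, 0.1435]
orientation: [-0.085, 3.139, 0.001]
contact_force: [-4.9, -1.8, 19.0]
opening: 0.001
grasp_force: 9.2
```

Request:
step_arm([
  [0, 0, 0, 0, 0, 0, 0],
  [0, 0, 0, 0, 0, 0, 0],
  [0, 0, 0, 0, 0, 0, 0],
  [0, 0, 0, 0, 0, 0, 0],
  [0, 0, 0, 0, 0, 0, 0],
  [0, 0, 0, 0, 0, 0, 0],
  [0, 0, 0, 0, 0, 0, 0],
  [0, 0, 0, 0, 0, 0, 0],
])

```text
clock: 51.55
eef_pos: [0.5479, 0.3218, 0.1434]
orientation: [-0.085, 3.139, 0.001]
contact_force: [-5.2, -3.0, 18.6]
opening: -0.001
grasp_force: 9.2
```

Request:
step_arm([
  [0, 0, 0, 0, 0, 0, 0],
  [0, 0, 0, 0, 0, 0, 0],
  [0, 0, 0, 0, 0, 0, 0],
  [0, 0, 0, 0, 0, 0, 0],
  [0, 0, 0, 0, 0, 0, 0],
  [0, 0, 0, 0, 0, 0, 0],
  [0, 0, 0, 0, 0, 0, 0],
  [0, 0, 0, 0, 0, 0, 0],
])

```text
clock: 52.35
eef_pos: [0.5479, 0.3218, 0.1434]
orientation: [-0.085, 3.139, 0.001]
contact_force: [-5.9, -3.3, 17.8]
opening: -0.0
grasp_force: 9.2
```

Request:
step_arm([
  [0, 0, 0, 0, 0, 0, 0],
  [0, 0, 0, 0, 0, 0, 0],
  [0, 0, 0, 0.1, 0, 0, 0],
  [0, 0, 0, 0.3, 0, 0, 0],
  [0, 0, 0, 0.8, 0, 0, 0],
  [0, 0, 0, 1, 0, 0, 0],
  [0, 0, 0, 0.8, 0, 0, 0],
  [0, 0, 0, 0, 0, 0, 0],
])

```text
clock: 53.15
eef_pos: [0.549, 0.3223, 0.2361]
orientation: [-0.085, 3.135, 0.004]
contact_force: [-0.0, 0.3, -0.4]
opening: -0.003
grasp_force: 0.0
```

Request:
step_arm([
  [0, 0, 0, 0, 0, 0, 0],
  [0, 0, 0, 0, 0, 0, 0],
  [0, 0, 0, 0, 0, 0, 0],
  [0, 0, 0, 0, 0, 0, 0],
  [0, 0, 0, 0, 0, 0, 0],
  [0, 0, 0, 0, 0, 0, 0],
  [0, 0, 0, 0, 0, 0, 0],
  [0, 0, 0, 0, 0, 0, 0],
])

```text
clock: 53.95
eef_pos: [0.5477, 0.3217, 0.2324]
orientation: [0.085, -3.14, 0.0]
contact_force: [0.7, -0.5, -0.2]
opening: 0.001
grasp_force: 0.0
```

```bash
python3 see.py side fin 260 150 120 110 5
```

```text
(no output)
```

View pics/fin.png

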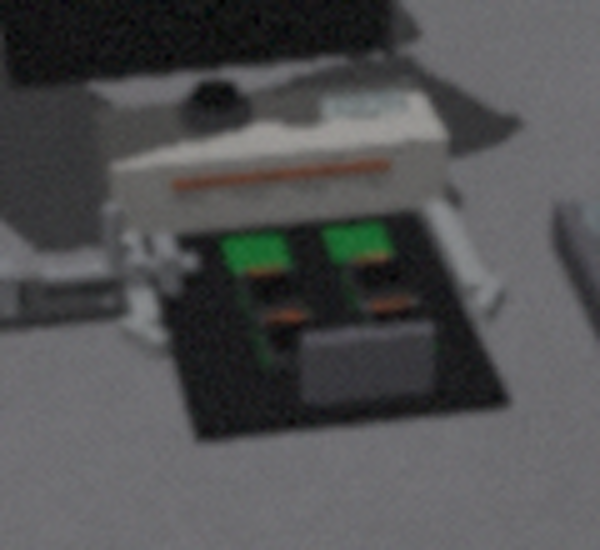

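The tray is home with four modules in their pockets, the bolt tip is through the keeper at (188,258), the button is up at (217,100), and the arm is clear.

```bash
python3 -c "
from cell import manip
print(manip.hand_in())"
```

```text
the job is handed in; nothing more can be done
None
```

I handed the job in at about 54 s of the allowed 208 s; no verdict was returned. By camera and force readings, all four modules on the mat are in tray pockets, the tray is home, the bolt is through the keeper, and the button was held down more than 3 s and is up again.

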